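# Bread roll in the tongs

### The job

Pick up the kitchen tongs, close their two jaws on the small round bread roll on the cutting board and lift it with them, without the gripper or arm touching the bread. Carry it over the middle of the white plate and finish there still holding it in the closed tongs, motionless and at least 12 cm above the table top: do not put it down or let go. Leave the long roll, the jar and the shaker where they are.

Things in the scene. Friction and masses are not known exactly. Their poses are not given: they have to be found in the camera images.
- tongs: Sprung steel kitchen tongs lying flat, 246 mm long, 30 mm high, 118 g: two arms, hinged at the rear (x = -110 mm), spread in the horizontal plane. Origin: on the mid-line under the thumb pads, at the underside; balance point within 8 mm of it. x points along the mid-line to the jaws, y to the left arm, z up. At the start x is within 0.3 rad of the robot's x. Grip across both thumb pads.
- tong_left: Left (+y) arm; origin on its hinge, x along the arm. On its outside, at tongs x = -22 to 22 mm, a flat black rubber thumb pad 44 mm long, 29 mm high. Over both pads: 68 mm open; closing to about 58 mm is enough to carry the empty tongs (jaw cups then still over 70 mm apart inside, their end lips over 55 mm); about 44 mm with the roll in the jaws.
- tong_right: Right (-y) arm, the mirror image; both arms always move alike. A spring holds the tongs open against stops: each pad needs 4 N to start closing, about 7.5 N at 44 mm; of the squeeze beyond that about half arrives at the jaws. 16 to 25 N of squeeze holds the roll well.
- bite (a point): Point on the tongs' mid-line midway between the two cupped jaws, 85 mm ahead of the tongs' origin along its x and 15 mm above it: bring it to the roll's centre. The jaws are shallow cups 58 mm long, 26 mm high (13 mm above and below this point), reach 30 mm ahead of and behind it; open, 90 mm apart inside the cups, 70 to 80 mm at their end lips. Axes as tongs.
- roll: Small round bread roll, golden crust with a cross cut on top, 50 mm diameter (between 15 and 25 mm above its base), 43 mm high, about 45 g, firm; loose on the cutting board. Origin at the centre of its underside, z up.
- roll_center (a point): Middle of the round roll, 20 mm above its underside.
- board: White plastic cutting board, fixed, 260 mm (its x) by 200 mm (its y), 15 mm thick. Origin at the centre of its underside. The round roll lies on its half nearer the robot (-x), the long roll near its far edge.
- plate: White round plate, fixed, 180 mm diameter, 18 mm high, empty. Origin at the centre of its underside. It stands to one side of the board, the tongs lie on the other side; which side is which changes.
- long_roll: Long bread roll, 136 mm long (along its y), 45 mm thick, across the far part of the board; leave it. Origin at the centre of its underside.
- jar: Amber spice jar with a white cap, 56 mm diameter, 85 mm high, standing beyond the plate or tongs; leave it. Origin at the centre of its underside.
- shaker: Glass shaker with a steel top, 48 mm diameter, 85 mm high; leave it. Origin at the centre of its underside.
There are look-alikes about, which are no part of the job. What is shaped like the plate but blue or green is not meant.

How it is judged:
On the way, in this order (a step that is already met when the one before it is completed fails the run):
1. the tongs are held in the gripper, lifted off the table (contact force between the fingers and tongs above 1 N and height (world z) of tongs above 0.012 m), for 0.2 s.
2. the round roll is lifted off the board between both jaws (contact force between each of tong_left, tong_right and roll above 0.4 N and height (world z) of roll above 0.03 m and contact force between roll and board below 0.1 N), for 0.2 s.
At the end, for the whole second after the job is handed in: Gripper holds the tongs (over 2 N), both jaws press the round roll (over 0.4 N each); roll underside over 95 mm, tongs over 80 mm above the table; roll within 50 mm of the plate centre, slower than 40 mm/s; roll and tongs touch nothing else; long roll, jar, shaker moved under 30 mm (contact force between each of tong_left, tong_right and roll above 0.4 N and contact force between the fingers and tongs above 2 N and height (world z) of roll above 0.095 m and height (world z) of tongs above 0.08 m and horizontal distance between roll_center and plate below 0.05 m and linear speed of roll below 0.04 m/s and contact force between roll and the arm below 0.1 N and contact force between roll and the fingers below 0.1 N and contact force between each of tongs, roll and plate below 0.1 N and contact force between each of tongs, roll and long_roll below 0.1 N and contact force between each of tongs, roll and jar below 0.1 N and contact force between each of tongs, roll and shaker below 0.1 N and distance of each of long_roll, jar, shaker from where it was at the start of the episode below 0.03 m); the arm keeps its last pose, push and grip.
It fails at once if the gripper or arm touches the round roll (contact force between roll and the fingers above 0.3 N or contact force between roll and the arm above 0.3 N).
It fails at once if the long roll, the jar or the shaker is pushed away (over 40 mm) (distance of any of long_roll, jar, shaker from where it was at the start of the episode above 0.04 m).
It also fails if it takes over 38 s, if anything falls off the work surface, if the arm or the gripper's body presses on something with over 40 N, if the wrist force passes 120 N, or if a joint passes its speed limit or range.

### The arm

A 6-joint arm with a two-finger parallel gripper is mounted at the origin on the work surface. World frame = base frame: x ahead of the robot, y to its left, z up, the work surface at z = 0. Lengths are in m, angles in rad, forces in N, time in s.
With the tool pointing down it reaches from about 0.35 to 0.85 m from the base axis. Payload 8.1 kg.
Tool frame: the origin (TCP) lies on the centre line of the jaws, within the pads' length; the fingertips stand 11 mm ahead of it and the grasp point (between the pads) lies 8 mm behind it (tip_reach is the z of the fingertips in the tool frame, in m); z points along the fingers, y is the direction in which the jaws open and shut (so a half turn about z gives the same grasp; the last joint's range is limited). The gripper opens to 93 mm and grips with 3 to 60 N. Pads are 15 mm wide; open, the fingers measure 128 mm over their backs; the gripper's body (75 mm by 188 mm) begins 65 mm behind the grasp point.
Start: joints at [-1.229, 0.13, 1.488, -0, 1.523, -0.085], TCP at [0.248, -0.546, 0.23] pointing down, gripper open.
Joint ranges: [-2.96, 2.96], [-0.89, 2.26], [0.02, 2.5], [-1.34, 4.48], [0, 2.73], [-2.66, 2.66]. Speed limits (rad/s): [2.39, 2.39, 2.79, 3.14, 3.14, 3.14].

### API

Orientations are given as a rotation vector (axis times angle).
In Python, from plant import read_state, read_camera, camera_params, close_job, silhouettes, tip_of, tip_reach gives the robot as it stands.
- The arm moves only by the shell command python3 -m creep 'ROWS' [FORCE]. ROWS is JSON, a list of rows, each a list of 5 numbers: the shift along the tool's x, y, z in m, then the turn about the tool's z in rad, then the closure in counts, from 0 (fully open) to 255 (shut). In form: [[dx, dy, dz, twist, gripper], ...]. A call has 1 to 12 rows; each row shifts and turns the commanded pose from where the row before left it, along the tool's axes as they then stand; what a row does not reach is not made up. A row lasts 1/12 s, in which the tool goes at most 41.7 mm and 7.16 degrees, less where a joint would pass 70% of its speed; a pose out of reach is approached as far as the arm can. A call is refused whole if a number of a shift passes 0.0417 or a number of a turn 0.125, either way. A call with a gripper value outside its range is refused whole. The fingers move at their own pace and stop on an object; FORCE is the grip in N (left out, the last holds). Time passes only in rows, so rows that do not move let the fingers close. It gives the time, the measured TCP pose, the force and the opening at its end, in the units of the state.
- read_state(): the state, without advancing time (a new reading comes with each control period).
- read_camera(name): name is "scene" or "top"; returns the picture (384x512x3 uint8, red, green, blue); there is no depth.
- camera_params(name): a dict with "fov_y" (degrees; the focal length in pixels is half the picture's height over the tangent of half this angle, whatever the lens; pixels are square), "cx", "cy" (the principal point, pixels), "k1" (the pictures are not rectified: a ray, as slopes to the right and down, at radius r is drawn at 1 + k1 r^2 times it, then the intrinsics apply), "position" and "rotation" of the camera in the world. Camera axes: x right, y down, z forward; pixel columns grow to the right and rows downward; lengths in m; the calibration is good to about 2 mm. A picture is of the moment at which its call begins. camera_params takes no time and is no camera call.
- close_job(): hands the job in, once; it reports no verdict.
Trained networks look in the newest picture that a camera, given by its name, has taken for a name from the list of things; names that differ only in an ending like _2 or _b are one class to them, and where a whole thing is asked for, a point or a joint stands for the part that bears it (a point fixed in the world has none). Each returns a list of dicts, best first, with "confidence" (0 to 1); they miss things now and then, are a little off and sometimes report something else, mostly with a low value. They report only what shows in the picture. A call takes as long as a camera call. They do not tell look-alikes from the thing itself.
- silhouettes(camera, query): "region" (384x512 bool, what is visible of it) and "pixel" ([column, row] in pixels, amid what is visible of it).
- tip_of(camera, query): "pixel" ([column, row] in pixels: a listed point, or the origin of a listed thing).
The state is a dict: "t": time; "q": joint angles; "dq": joint speeds; "joint_torque": joint torques, N m; "tool_pos": TCP position; "orientation": TCP orientation; "force": force on the tool from outside, world axes, zero at the start; "wrist_torque": the same for the moment, N m; "opening": finger opening in m.
Only numpy, scipy, OpenCV 4.12 (cv2) and the standard library are available. Lean on these libraries where they do the work, as an engineer would, in place of code of your own. Each camera call takes 0.05 s, during which the arm holds its last target.

## Working session

There is one attempt and no reset: what is moved stays moved. The work goes in short steps, Python scripts to look and compute and a shell command to move; the robot and the scene stay as the last step left them, time stands still between calls to the robot, and variables do not carry over. Pictures are saved under pics/ and viewed, and the job is handed in when it is done.

```bash
ls; mkdir -p pics
cat > h.py <<'E'
import numpy as np,cv2
from plant import *
from scipy.spatial.transform import Rotation as R
def P(n):
    c=camera_params(n); f=192/np.tan(np.radians(c['fov_y'])/2)
    rot=np.array(c['rotation'],float)
    if rot.shape!=(3,3): rot=R.from_rotvec(rot).as_matrix() if rot.size==3 else R.from_quat(rot).as_matrix()
    return f,c['cx'],c['cy'],c['k1'],np.array(c['position']),rot
def ray(n,px):
    f,cx,cy,k,p,r=P(n)
    d=np.array([(px[0]-cx)/f,(px[1]-cy)/f]);rd=np.linalg.norm(d);u=rd
    for _ in range(50): u=rd/(1+k*u*u)
    d=d*(u/rd if rd>0 else 1)
    return p,r@np.array([d[0],d[1],1.])
def atz(n,px,z):
    p,d=ray(n,px); return p+d*(z-p[2])/d[2]
def proj(n,X):
    f,cx,cy,k,p,r=P(n)
    c=r.T@(np.array(X,float)-p); s=c[:2]/c[2]; s=s*(1+k*(s@s)); return np.array([cx+f*s[0],cy+f*s[1]])
def save(n,name):
    im=read_camera(n); cv2.imwrite('pics/'+name+'.png',cv2.cvtColor(im,cv2.COLOR_RGB2BGR)); return im
E
python3 - <<'E'
from h import *
for n in('scene','top'):
    print(camera_params(n)); save(n,n+'0')
s=read_state();print(s)
E
```

```text
pics
{'fov_y': 44.10420227853268, 'cx': 247.82692190085717, 'cy': 188.20050024764674, 'k1': -0.18105457530941751, 'position': array([ 1.07524747, -0.29141628,  1.1301427 ]), 'rotation': array([-2.36108459, -1.17617046,  0.32720068])}
{'fov_y': 57.35474078707506, 'cx': 253.83692261842535, 'cy': 191.63744409859032, 'k1': -0.029005596352690892, 'position': array([0.48140581, 0.10390957, 0.91036789]), 'rotation': array([-2.18908741,  2.18523876, -0.10135865])}
{'t': 0.1, 'q': array([-1.22940652e+00,  1.31083624e-01,  1.48916549e+00, -3.70076907e-05,
        1.52300287e+00, -8.53783426e-02]), 'dq': array([-0.00057588, -0.00228796, -0.00278401, -0.00179047, -0.00029738,
       -0.00104128]), 'joint_torque': array([ 2.04055446e-03, -5.61341035e+01, -4.93095124e+01,  7.71248178e-02,
        2.91421416e-02, -5.42419127e-05]), 'tool_pos': array([ 0.24821173, -0.54570689,  0.22869622]), 'orientation': array([-3.06873648e+00, -6.64945382e-01,  3.90118437e-04]), 'force': array([-0.79586864,  0.26687509,  0.18457075]), 'wrist_torque': array([ 0.01592563,  0.01817735, -0.00581538]), 'opening': 0.09281852505852192}
```

View pics/scene0.png

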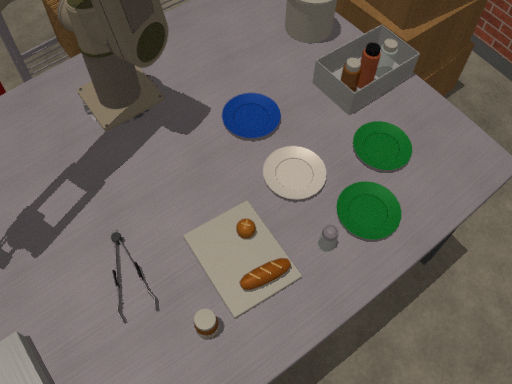

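View pics/top0.png

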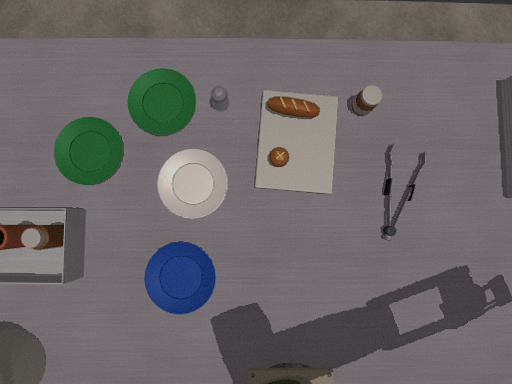

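Run:
```python
from h import *
Z=dict(tongs=0,bite=.015,roll=.015,roll_center=.035,plate=0,board=0,tong_left=.015,tong_right=.015)
for n in('top','scene'):
  for q in ('tongs','bite','roll_center','plate'):
    for d in tip_of(n,q)[:3]: print(n,q,round(d['confidence'],2),np.round(d['pixel'],1),np.round(atz(n,d['pixel'],Z[q]),4))
```

```text
top tongs 0.94 [394.1 186.4] [ 0.5686 -0.2772  0.    ]
top bite 0.86 [407.  157.8] [ 0.6422 -0.3075  0.015 ]
top bite 0.2 [391.2 230.6] [ 0.4533 -0.26    0.015 ]
top roll_center 0.66 [277.2 155.5] [0.6428 0.0335 0.035 ]
top plate 0.87 [189.3 186.2] [0.5677 0.2598 0.    ]
top plate 0.8 [185.6 273.2] [0.3444 0.266  0.    ]
top plate 0.59 [165.6 100.8] [0.7955 0.3268 0.    ]
scene tongs 0.67 [128.8 275.5] [ 0.5565 -0.2804  0.    ]
scene roll_center 0.85 [245.5 229.9] [0.6448 0.0253 0.035 ]
scene plate 0.85 [251.5 115.9] [0.3314 0.2834 0.    ]
scene plate 0.79 [293.9 176.1] [0.5786 0.2461 0.    ]
scene plate 0.78 [366.9 213.8] [0.7927 0.328  0.    ]
```

Scene picture: tongs with the hinge at about (117,238), pads at (115,278) and (138,270); round roll (246,229); white plate (294,173).
Top picture: tongs with the hinge at (390,231) and pads at (388,187) and (411,192).
Look-alikes in the top picture:
- Plates: white (193,184), blue (180,277), green (162,102) and (89,151). I choose the white one.
- Rolls: round (279,157), long (294,107). I choose the round one.
- Jar (368,98), shaker (219,97), and the bottles in the tray: none of these are wanted.
- Only one pair of tongs.

Next, close crops to check the choice.

Run:
```python
from h import *
im=read_camera('top')
bgr=cv2.cvtColor(im,cv2.COLOR_RGB2BGR)
a=cv2.resize(bgr[130:250,350:450],None,fx=5,fy=5,interpolation=cv2.INTER_CUBIC)
b=cv2.resize(bgr[130:190,250:310],None,fx=5,fy=5,interpolation=cv2.INTER_CUBIC)
b=cv2.copyMakeBorder(b,0,300,0,0,cv2.BORDER_CONSTANT)
cv2.imwrite('pics/crop1.png',np.hstack([a,b]))
for q in('roll','plate','tongs','tong_left','tong_right','board','long_roll'):
  for n in('top','scene'):
    silh=silhouettes(n,q)
    for d in silh[:2]:
        m=d['region'].astype(np.uint8);c=max(cv2.findContours(m,0,2)[0],key=cv2.contourArea).reshape(-1,2)
        print(n,q,round(d['confidence'],2),np.round(d['pixel'],1),m.sum(),'bbox',c.min(0),c.max(0),'ellipse',cv2.fitEllipse(c) if len(c)>5 else 0)
```

```text
top roll 0.6 [278.4 155.4] 280 bbox [270 148] [288 166] ellipse ((278.659912109375, 156.82354736328125), (17.785776138305664, 18.363576889038086), 41.441768646240234)
scene roll 0.83 [245.  228.9] 311 bbox [236 218] [254 238] ellipse ((245.1654052734375, 228.265869140625), (18.78426170349121, 19.74187660217285), 159.70401000976562)
top plate 0.92 [181.7 275.8] 3949 bbox [146 242] [214 314] ellipse ((179.72454833984375, 277.8459167480469), (68.91561889648438, 71.19810485839844), 4.2954325675964355)
top plate 0.88 [ 87.2 149.9] 3567 bbox [ 54 117] [122 183] ellipse ((87.68577575683594, 150.2999725341797), (64.87224578857422, 68.22923278808594), 59.24753189086914)
scene plate 0.89 [370.2 212.4] 2929 bbox [337 182] [400 238] ellipse ((368.6441955566406, 210.2289581298828), (55.74051284790039, 65.32357025146484), 113.587890625)
scene plate 0.84 [294.3 174.5] 2589 bbox [264 147] [326 198] ellipse ((294.1069641113281, 172.57052612304688), (51.558204650878906, 62.44432067871094), 96.4443130493164)
top tongs 0.71 [390.7 190.7] 823 bbox [383 145] [424 239] ellipse ((436.81829833984375, 31.3981
[... 1077 characters left out ...]
, 179.6912841796875)
top board 0.66 [408.5 191.5] 352 bbox [393 152] [425 225] ellipse ((409.3421936035156, 190.3828582763672), (7.140065670013428, 71.55332946777344), 22.92569351196289)
scene board 0.93 [236.9 252.8] 6249 bbox [183 202] [301 317] ellipse ((238.76907348632812, 256.4345397949219), (90.09696960449219, 106.32514953613281), 140.45077514648438)
top long_roll 0.9 [291.7 105.2] 849 bbox [267  96] [319 117] ellipse ((293.036865234375, 106.29146575927734), (18.162107467651367, 57.10361862182617), 98.9853286743164)
scene long_roll 0.86 [264.2 275.4] 786 bbox [240 259] [289 288] ellipse ((264.1051025390625, 273.5970458984375), (16.787017822265625, 55.72180938720703), 63.21699905395508)
```

View pics/crop1.png

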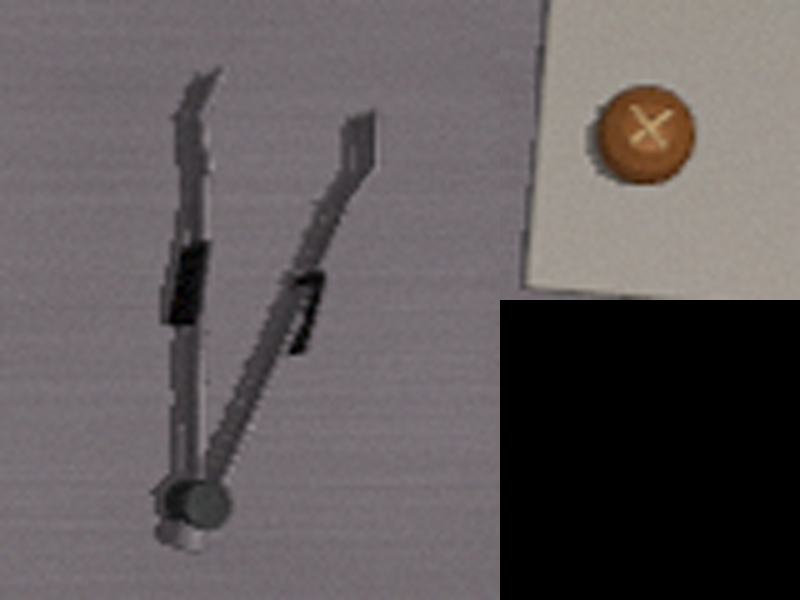

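The crop shows the knob at crop (207,503), the left pad at (165–208, 240–325), the right pad's top edge from (326,270) to (303,355), and the round roll with its cross cut. The choice holds. Next I fit the tongs' pose and overlay the model.

```bash
cat > fit.py <<'E'
from h import *
o=lambda x,y:np.array([350+x/5-.4,130+y/5-.4])
k=o(207,503)
print('knob',atz('top',k,.03))
L=[(o(163,323),.0005,(-22,34)),(o(180,243),.0005,(22,34))]
Rr=[(o(303,355),.0295,(-22,-34)),(o(326,270),.0295,(22,-34))]
obs=[(k,.03,(-110,0))]+L+Rr
for p,z,m in obs: print(m,np.round(atz('top',p,z),4))
from scipy.optimize import least_squares
def W(s,x,y,z): c,n=np.cos(s[2]),np.sin(s[2]); return [s[0]+c*x/1e3-n*y/1e3,s[1]+n*x/1e3+c*y/1e3,z]
r=least_squares(lambda s:np.concatenate([proj('top',W(s,m[0],m[1],z))-p for p,z,m in obs]),[.56,-.28,-.2])
s=r.x;print('tongs',s,'res px',np.round(r.fun,1))
print('bite',W(s,85,0,.015))
for n,nm in(('top','top0'),('scene','scene0')):
    im=cv2.imread(f'pics/{nm}.png');im=cv2.resize(im,None,fx=4,fy=4,interpolation=cv2.INTER_CUBIC)
    for m in [(-110,0,30),(85,0,15),(115,35,15),(115,-35,15)]+[(x,y,z) for x in(-22,22) for y in(34,-34) for z in(1,29)]:
        q=proj(n,W(s,m[0],m[1],m[2]/1e3)); cv2.circle(im,tuple(int(v) for v in (q+.5)*4),3,(0,255,255),-1)
    c=proj(n,[s[0],s[1],0])*4
    x0=int(max(0,c[0]-250));y0=int(max(0,c[1]-250))
    cv2.imwrite(f'pics/ov_{n}.png',im[y0:y0+500,x0:x0+500])
E
python3 fit.py
python3 -c "
import cv2,numpy as np
a=cv2.imread('pics/ov_top.png');b=cv2.imread('pics/ov_scene.png');print(a.shape,b.shape)
h=500
f=lambda i:cv2.resize(cv2.copyMakeBorder(i,0,500-i.shape[0],0,500-i.shape[1],0),(400,400))
cv2.imwrite('pics/ov.png',np.hstack([f(a),f(b)]))"
python3 - <<'E'
from h import *
for z in(.035,.040): print('roll top',atz('top',(278.7,156.9),z),atz('top',(279.4,156.9),z),'scene',atz('scene',(245.2,228.5),z))
print('plate top',atz('top',(193,183.8),.017),'scene',atz('scene',(294.3,172.8),.015))
s=read_state();Rm=R.from_rotvec(s['orientation']).as_matrix();print(Rm,tip_reach)
E
```

```text
knob [ 0.45482248 -0.25339733  0.03      ]
(-110, 0) [ 0.4548 -0.2534  0.03  ]
(-22, 34) [ 5.479e-01 -2.447e-01  5.000e-04]
(22, 34) [ 5.901e-01 -2.549e-01  5.000e-04]
(-22, -34) [ 0.5296 -0.3053  0.0295]
(22, -34) [ 0.5731 -0.3187  0.0295]
tongs [ 0.56035259 -0.28108706 -0.26248708] res px [-0.3  0.3 -0.8 -0.  -0.4 -0.1  1.1 -0.3  0.3  0.1]
bite [np.float64(0.6424411408501284), np.float64(-0.303143134403924), 0.015]
(500, 500, 3) (500, 500, 3)
roll top [0.63923484 0.02970248 0.035     ] [0.63924199 0.02793241 0.035     ] scene [0.64115701 0.02704953 0.035     ]
roll top [0.63833334 0.03012634 0.04      ] [0.63834045 0.02836639 0.04      ] scene [0.6431389  0.02559554 0.04      ]
plate top [0.57225362 0.24757588 0.017     ] scene [0.57746089 0.24691448 0.015     ]
[[ 9.10282422e-01  4.13987813e-01 -5.03242290e-05]
 [ 4.13987816e-01 -9.10282420e-01  6.69957033e-05]
 [-1.80738563e-05 -8.18186287e-05 -9.99999996e-01]] 0.011
```

View pics/ov.png

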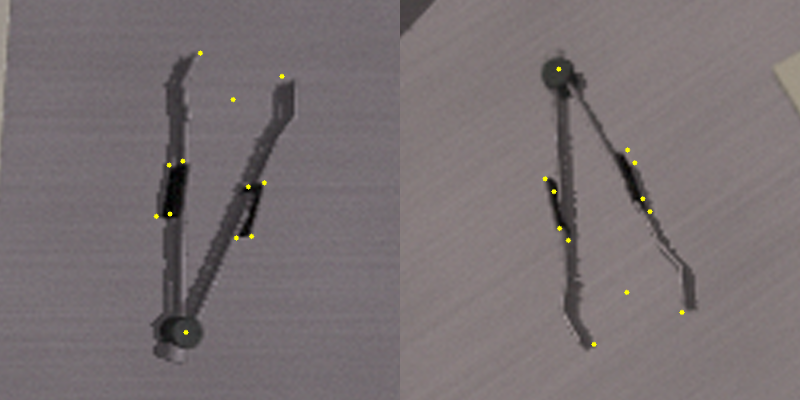

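The overlay fits in both pictures: knob, pads and tips agree to about 1 px. Tongs are at (0.560, -0.281) with yaw -0.262 (inside ±0.3). Pad spacing and roll and plate positions are also plausible.

```bash
python3 -m creep '[[0.033,-0.0093,0,0,0],[0.033,-0.0093,0,0,0],[0.033,-0.0093,0,0,0],[0.033,-0.0093,0,0,0],[0.033,-0.0093,0,0,0],[0.033,-0.0093,0,0,0],[0.033,-0.0093,0,0,0],[0.033,-0.0093,0,0,0],[0.033,-0.0093,0,0,0],[0.033,-0.0093,0,0,0],[0.033,-0.0093,0,0,0],[0.031,-0.0093,0,0,0]]' 20; python3 -m creep '[[0,0,0,0.115,0],[0,0,0,0.115,0],[0,0,0,0.115,0],[0,0,0,0.115,0],[0,0,0,0.115,0],[0,0,0,0.115,0],[0,0,0,0,0]]'
cat > st.py <<'E'
from h import *
import sys
s=read_state();Rm=R.from_rotvec(s['orientation']).as_matrix()
print('t',s['t'],'tcp',np.round(s['tool_pos'],4),'yaw',round(np.arctan2(Rm[1,0],Rm[0,0]),4),'open',round(s['opening'],4),'F',np.round(s['force'],2),'q6',round(s['q'][5],2),'z',np.round(Rm[:,2],3))
if len(sys.argv)>2:
    d=Rm.T@(np.array([float(v) for v in sys.argv[1:4]])-s['tool_pos']); print('tool shift',np.round(d,4))
E
python3 st.py .5605 -.281 .014
python3 - <<'E'
from h import *
print('long',[atz('top',p,.037)[:2] for p in((293,106.3),(268,106),(293,117),(293,96))])
print('board',[atz('top',p,.015)[:2] for p in((263,91),(338,97),(256,187.5),(331,193))])
E
```

```text
t: 2.25
tool_pos: [0.5622, -0.28, 0.2297]
orientation: [3.07, 0.666, 0.0]
force: [-0.5, -0.5, -1.0]
opening: 0.0924
t: 2.83
tool_pos: [0.5609, -0.2815, 0.2296]
orientation: [3.113, -0.421, -0.0]
force: [0.6, 0.1, 0.4]
opening: 0.0931
t 2.8333 tcp [ 0.5609 -0.2815  0.2296] yaw -0.2687 open 0.0931 F [0.57 0.08 0.4 ] q6 1.29 z [-0. -0. -1.]
tool shift [-0.0005 -0.0004  0.2156]
long [array([ 0.76986395, -0.00737818]), array([0.77022095, 0.05653894]), array([ 0.7418889 , -0.00712349]), array([ 0.79695996, -0.00763009])]
board [array([0.81787118, 0.06838132]), array([ 0.80325339, -0.12927252]), array([0.56333147, 0.08659223]), array([ 0.54962837, -0.10616002])]
```

```bash
python3 -m creep '[[0,0,0.03,0,0],[0,0,0.03,0,0],[0,0,0.03,0,0],[0,0,0.03,0,0],[0,0,0.03,0,0],[0,0,0.02,0,0],[0,0,0.02,0,0],[0,0,0.01,0,0],[0,0,0.01,0,0],[0,0,0.0056,0,0],[0,0,0,0,0],[0,0,0,0,0]]'; python3 st.py .5605 -.281 .014; python3 -c "
from h import *
save('top','t1');save('scene','s1')
a=cv2.imread('pics/t1.png')[110:270,310:470];b=cv2.imread('pics/s1.png')[180:340,40:200]
cv2.imwrite('pics/c2.png',cv2.resize(np.hstack([a,b]),None,fx=2.5,fy=2.5,interpolation=2))"
```

```text
t: 3.83
tool_pos: [0.5614, -0.2818, 0.0149]
orientation: [3.114, -0.411, 0.002]
force: [0.6, 0.3, -0.3]
opening: 0.093
t 3.8333 tcp [ 0.5614 -0.2818  0.0149] yaw -0.2625 open 0.093 F [ 0.57  0.31 -0.31] q6 1.29 z [ 0.001 -0.001 -1.   ]
tool shift [-0.0011 -0.0005  0.0009]
```

View pics/c2.png

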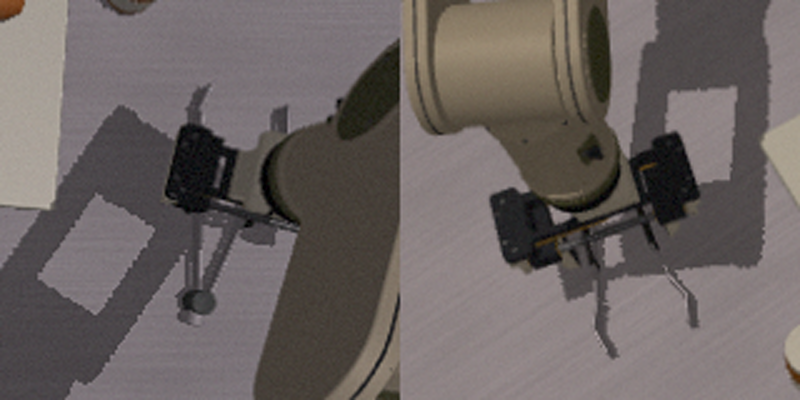

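The gripper straddles the tongs, with the tips still open on both sides (left crop (200,95), (280,110)). Close to about 58 mm.

```bash
python3 -m creep '[[0,0,0,0,60],[0,0,0,0,80],[0,0,0,0,90],[0,0,0,0,95],[0,0,0,0,95],[0,0,0,0,95],[0,0,0,0,95]]' 20; python3 st.py
```

```text
t: 4.52
tool_pos: [0.5611, -0.2817, 0.0143]
orientation: [3.114, -0.412, 0.001]
force: [0.6, -0.2, 1.5]
opening: 0.0596
t 4.5167 tcp [ 0.5611 -0.2817  0.0143] yaw -0.2632 open 0.0596 F [ 0.63 -0.23  1.48] q6 1.29 z [ 0. -0. -1.]
```

```bash
python3 -m creep '[[0,0,0,0,99],[0,0,0,0,99],[0,0,0,0,99],[0,0,-0.006,0,99],[0,0,-0.012,0,99],[0,0,-0.02,0,99],[0,0,-0.02,0,99],[0,0,-0.02,0,99],[0,0,-0.02,0,99],[0,0,-0.012,0,99],[0,0,0,0,99],[0,0,0,0,99]]'; python3 st.py; python3 -c "
from h import *
save('top','t2');save('scene','s2')
a=cv2.imread('pics/t2.png')[110:270,310:470];b=cv2.imread('pics/s2.png')[180:340,40:200]
cv2.imwrite('pics/c3.png',cv2.resize(np.hstack([a,b]),None,fx=2.5,fy=2.5,interpolation=2))"
```

```text
t: 5.52
tool_pos: [0.5613, -0.2817, 0.1249]
orientation: [3.114, -0.412, 0.002]
force: [0.2, 0.2, -1.6]
opening: 0.0575
t 5.5167 tcp [ 0.5613 -0.2817  0.1249] yaw -0.2632 open 0.0575 F [ 0.17  0.15 -1.63] q6 1.29 z [ 0.001 -0.001 -1.   ]
```

View pics/c3.png

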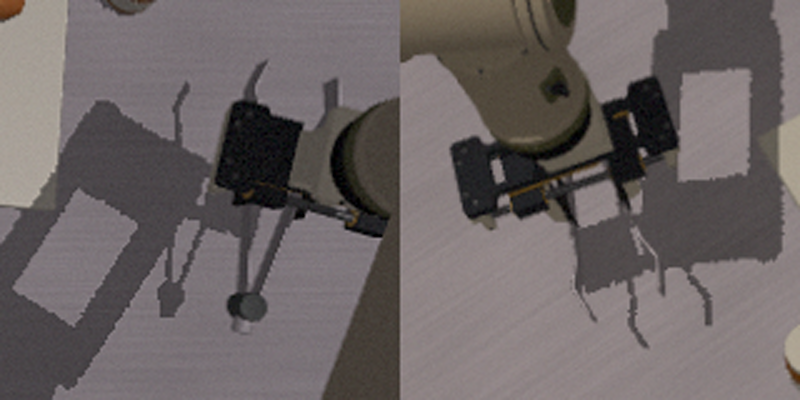

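The tongs hang from the gripper clear of the table, tips at left crop (262,65) and (330,85). The wrist shows about 1.6 N down, which suits 118 g. Next: turn to yaw 0 and move over beside the roll.

```bash
python3 -m creep '[[0,0,0,-0.088,99],[0,0,0,-0.088,99],[0,0,0,-0.087,99],[0,-0.02,0,0,99],[0,-0.03,0,0,99],[0,-0.04,0,0,99],[0,-0.04,0,0,99],[0,-0.04,0,0,99],[0,-0.04,0,0,99],[0,-0.04,0,0,99],[0,-0.03,0,0,99],[0,-0.02,0,0,99]]'; python3 -m creep '[[0,0,0,0,99],[0,0,0,0,99],[0,0,0,0,99]]'; python3 st.py .5565 .0285 .0345; python3 -c "
from h import *
save('top','t3');save('scene','s3')
a=cv2.imread('pics/t3.png')[70:250,200:400];b=cv2.imread('pics/s3.png')[130:310,150:350]
cv2.imwrite('pics/c4.png',cv2.resize(np.hstack([a,b]),None,fx=2,fy=2,interpolation=2))"
```

```text
t: 6.62
tool_pos: [0.5593, 0.0218, 0.1221]
orientation: [-3.141, -0.003, 0.005]
force: [0.7, -1.3, -1.2]
opening: 0.0571
t: 6.87
tool_pos: [0.5602, 0.018, 0.1228]
orientation: [3.141, 0.0, -0.003]
force: [0.5, 0.3, -0.3]
opening: 0.0571
t 6.8667 tcp [0.5602 0.018  0.1228] yaw 0.0001 open 0.0571 F [ 0.53  0.33 -0.27] q6 1.51 z [-0.002 -0.    -1.   ]
tool shift [-0.0035 -0.0105  0.0883]
```

View pics/c4.png

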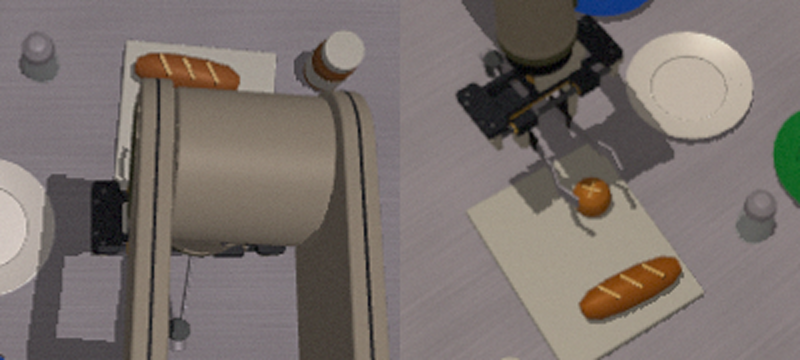

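Run:
```python
from h import *
s=read_state();p=s['tool_pos'];tz=p[2]-.0145
print('knob top',atz('top',(289.7,234.6),tz+.03)-p)
im=cv2.imread('pics/s3.png')
c=im[180:270,190:290];c=cv2.resize(c,None,fx=6,fy=6,interpolation=2)
for m in [(85,0,15),(115,28,2),(115,28,28),(115,-28,28),(115,-28,2)]:
    q=proj('scene',[p[0]-.001+m[0]/1e3,p[1]+m[1]/1e3,tz+m[2]/1e3]);cv2.circle(c,tuple(int(v) for v in (q-[190,180]+.5)*6),4,(0,255,255),-1)
for X in [(.6405,.0285,.035),(.6405,.0285,.058)]:
    q=proj('scene',X);cv2.circle(c,tuple(int(v) for v in (q-[190,180]+.5)*6),4,(255,0,0),-1)
cv2.imwrite('pics/c5.png',c)
```

```text
knob top [-0.11191361 -0.00216764  0.0155    ]
```

View pics/c5.png

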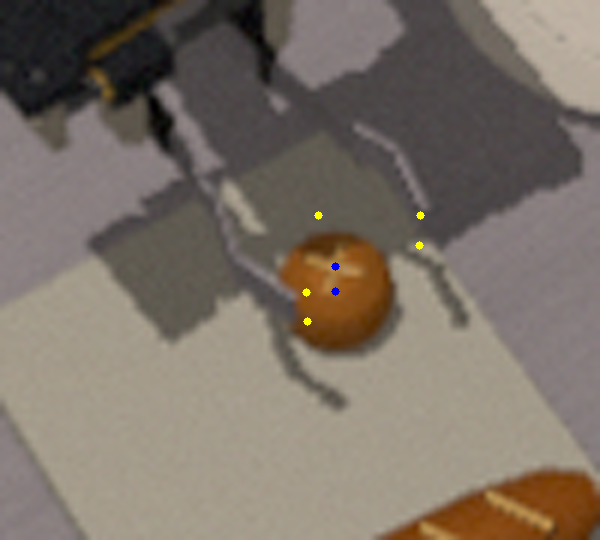

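The tongs' predicted tips and the roll's centre agree with the picture within about 1 px (tip midpoint (361,252), predicted (363,253)). Align and go part-way down.

```bash
python3 -m creep '[[-0.0015,-0.0055,0,0,99],[-0.0015,-0.005,0,0,99],[0,0,0.015,0,99],[0,0,0.015,0,99],[0,0,0.012,0,99],[0,0,0,0,99],[0,0,0,0,99],[0,0,0,0,99]]'; python3 st.py .557 .0285 .0345
python3 - <<'E'
from h import *
save('scene','s4')
s=read_state();p=s['tool_pos'];tz=p[2]-.0145
im=cv2.imread('pics/s4.png')
c=im[180:270,190:290];c=cv2.resize(c,None,fx=6,fy=6,interpolation=2)
for m in [(85,0,15),(115,31,28),(115,-31,28)]:
    q=proj('scene',[p[0]-.001+m[0]/1e3,p[1]+m[1]/1e3,tz+m[2]/1e3]);cv2.circle(c,tuple(int(v) for v in (q-[190,180]+.5)*6),4,(0,255,255),-1)
cv2.imwrite('pics/c6.png',c)
E
```

```text
t: 7.63
tool_pos: [0.5583, 0.029, 0.0827]
orientation: [3.142, -0.001, 0.001]
force: [0.2, 0.2, -0.6]
opening: 0.0572
t 7.6333 tcp [0.5583 0.029  0.0827] yaw -0.0004 open 0.0572 F [ 0.19  0.17 -0.63] q6 1.53 z [ 0.001 -0.    -1.   ]
tool shift [-0.0013  0.0005  0.0482]
```

View pics/c6.png

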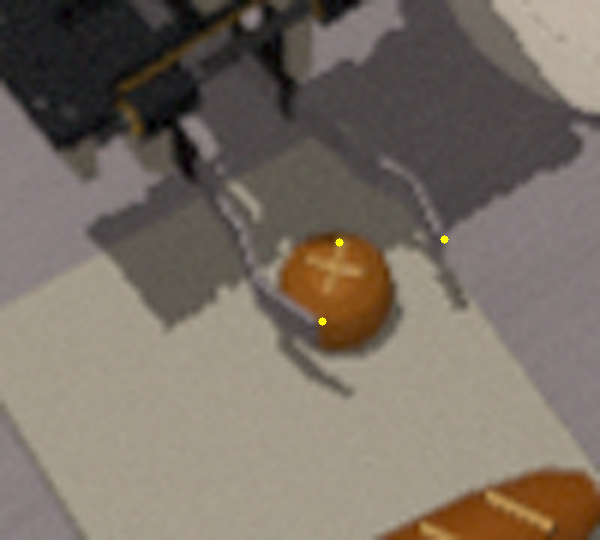

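The tips are where predicted ((445,240), (322,322)) and straddle the roll. Go down to bite height.

```bash
python3 -m creep '[[-0.001,0,0.01,0,99],[0,0,0.01,0,99],[0,0,0.01,0,99],[0,0,0.01,0,99],[0,0,0.008,0,99],[0,0,0,0,99],[0,0,0,0,99],[0,0,0,0,99]]'; python3 st.py .557 .0285 .0345
python3 - <<'E'
from h import *
save('scene','s5')
c=cv2.imread('pics/s5.png')[180:270,190:290];c=cv2.resize(c,None,fx=6,fy=6,interpolation=2)
cv2.imwrite('pics/c7.png',c)
E
```

```text
t: 8.35
tool_pos: [0.5571, 0.029, 0.0342]
orientation: [3.142, -0.0, 0.0]
force: [1.2, -0.7, -1.4]
opening: 0.0574
t 8.35 tcp [0.5571 0.029  0.0342] yaw -0.0002 open 0.0574 F [ 1.15 -0.66 -1.41] q6 1.53 z [ 0. -0. -1.]
tool shift [-0.0001  0.0005 -0.0003]
```

View pics/c7.png

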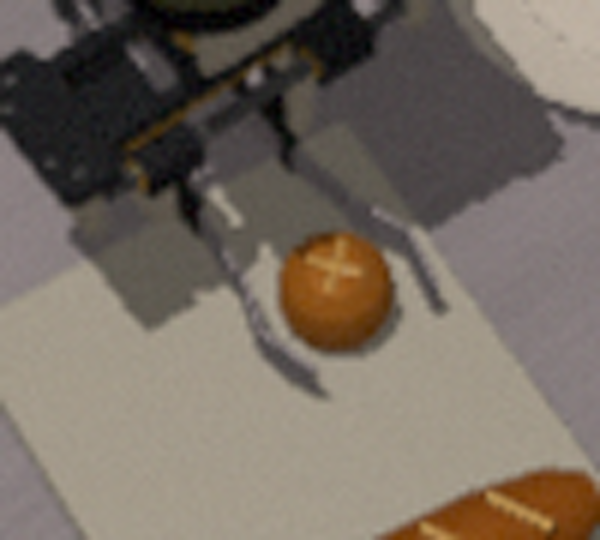

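The roll (336,292) sits undisturbed between the jaws. Squeeze gradually at 21 N.

```bash
python3 -m creep '[[0,0,0,0,108],[0,0,0,0,116],[0,0,0,0,124],[0,0,0,0,132],[0,0,0,0,140],[0,0,0,0,160],[0,0,0,0,200],[0,0,0,0,200],[0,0,0,0,200],[0,0,0,0,200]]' 21; python3 st.py
python3 - <<'E'
from h import *
save('scene','s6')
c=cv2.imread('pics/s6.png')[180:270,190:290];c=cv2.resize(c,None,fx=6,fy=6,interpolation=2)
cv2.imwrite('pics/c8.png',c)
E
```

```text
t: 9.23
tool_pos: [0.557, 0.029, 0.0341]
orientation: [3.142, -0.0, 0.0]
force: [1.7, 0.3, -0.8]
opening: 0.0439
t 9.2333 tcp [0.557  0.029  0.0341] yaw -0.0002 open 0.0439 F [ 1.71  0.32 -0.79] q6 1.53 z [ 0. -0. -1.]
```

View pics/c8.png

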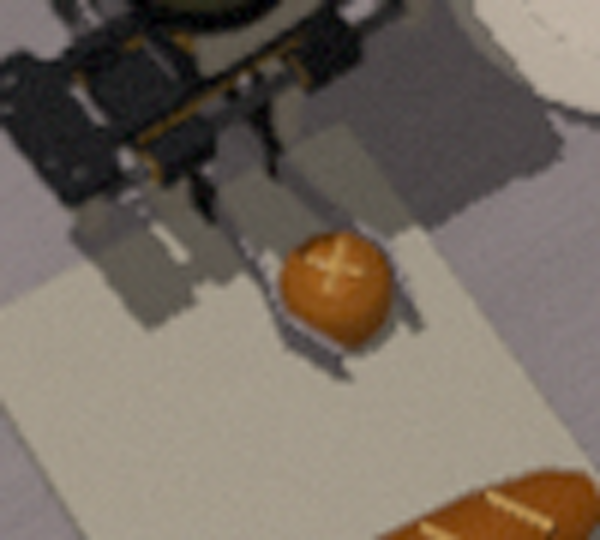

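The jaws hold the roll on both sides, and the opening of 43.9 mm matches the stated 44 mm. Lift gently.

```bash
python3 -m creep '[[0,0,-0.004,0,200],[0,0,-0.008,0,200],[0,0,-0.012,0,200],[0,0,-0.015,0,200],[0,0,-0.02,0,200],[0,0,-0.02,0,200],[0,0,-0.02,0,200],[0,0,-0.02,0,200],[0,0,-0.015,0,200],[0,0,-0.01,0,200],[0,0,0,0,200],[0,0,0,0,200]]' 21; python3 st.py
python3 - <<'E'
from h import *
save('scene','s7')
c=cv2.imread('pics/s7.png')[130:280,150:350];c=cv2.resize(c,None,fx=4,fy=4,interpolation=2)
cv2.imwrite('pics/c9.png',c)
E
```

```text
t: 10.28
tool_pos: [0.5573, 0.029, 0.1788]
orientation: [3.142, -0.0, 0.002]
force: [-0.5, -0.3, -2.3]
opening: 0.0437
t 10.2833 tcp [0.5573 0.029  0.1788] yaw -0.0002 open 0.0437 F [-0.54 -0.25 -2.27] q6 1.53 z [ 0.001 -0.    -1.   ]
```

View pics/c9.png

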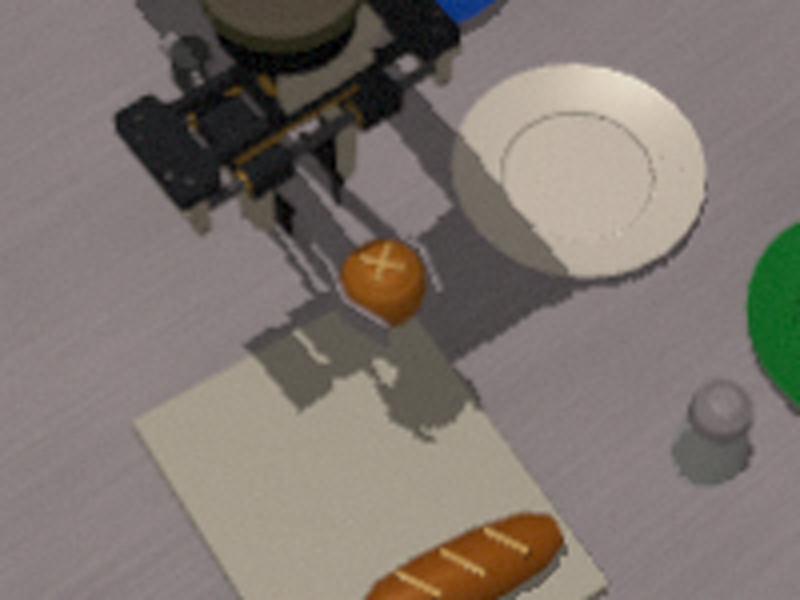

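The roll is up in the tongs (385,280), off the board; its underside is at about 0.16 m. Carry it over the plate: about -66 mm along tool x and -218 mm along tool y.

```bash
python3 -m creep '[[-0.002,-0.006,0,0,200],[-0.004,-0.012,0,0,200],[-0.006,-0.02,0,0,200],[-0.007,-0.024,0,0,200],[-0.008,-0.026,0,0,200],[-0.008,-0.026,0,0,200],[-0.008,-0.026,0,0,200],[-0.008,-0.026,0,0,200],[-0.007,-0.023,0,0,200],[-0.005,-0.016,0,0,200],[-0.003,-0.01,0,0,200],[-0.001,-0.004,0,0,200]]' 21; python3 -m creep '[[0,0,0,0,200],[0,0,0,0,200],[0,0,0,0,200],[0,0,0,0,200]]'; python3 st.py .4905 .247 .179
python3 - <<'E'
from h import *
save('scene','s8');save('top','t8')
a=cv2.imread('pics/s8.png')[90:290,200:400];b=cv2.imread('pics/t8.png')[80:280,100:300]
cv2.imwrite('pics/c10.png',cv2.resize(np.hstack([a,b]),None,fx=2,fy=2,interpolation=2))
for n in('scene','top'):
  for d in silhouettes(n,'roll')[:2]: print(n,d['confidence'],d['pixel'],atz(n,d['pixel'],.182))
E
```

```text
t: 11.33
tool_pos: [0.4885, 0.2499, 0.1772]
orientation: [3.141, 0.003, -0.002]
force: [0.7, 0.0, -1.8]
opening: 0.0439
t: 11.67
tool_pos: [0.4903, 0.2471, 0.178]
orientation: [3.141, -0.002, -0.0]
force: [-0.8, 0.2, -1.2]
opening: 0.0434
t 11.6667 tcp [0.4903 0.2471 0.178 ] yaw -0.0015 open 0.0434 F [-0.82  0.17 -1.23] q6 1.95 z [-0. -0. -1.]
tool shift [ 0.0002  0.0001 -0.001 ]
scene 0.49 [298.5, 135.7] [0.57323127 0.24635155 0.182     ]
top 0.61 [179.8, 173.2] [0.57764704 0.24892939 0.182     ]
```

View pics/c10.png

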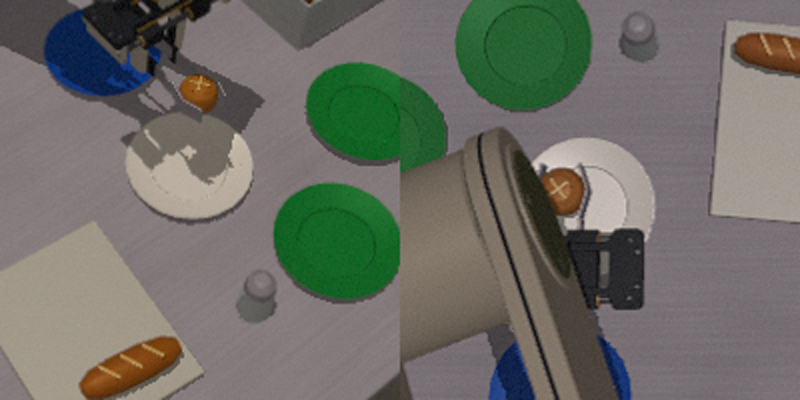

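Both cameras put the roll at about (0.575, 0.248), within a few mm of the plate centre (0.574, 0.247). It is held in the jaws, about 0.16 m up. Settle, confirm it is steady, and hand in.

```bash
python3 -m creep '[[0,0,0,0,200],[0,0,0,0,200],[0,0,0,0,200],[0,0,0,0,200],[0,0,0,0,200],[0,0,0,0,200],[0,0,0,0,200],[0,0,0,0,200]]'
python3 - <<'E'
from h import *
read_camera('scene');print(np.abs(read_state()['dq']).max())
for d in silhouettes('scene','roll')[:1]: print(d['pixel'],atz('scene',d['pixel'],.182))
close_job()
E
```

```text
t: 12.53
tool_pos: [0.49, 0.2481, 0.178]
orientation: [-3.142, 0.0, -0.0]
force: [0.7, 0.3, -2.1]
opening: 0.0436
0.000746467414028618
[299.5, 136.2] [0.57594397 0.24734894 0.182     ]
the job is handed in; nothing more can be done
```

I picked up the tongs, lowered them over the round roll and closed the jaws on it at 21 N. I then lifted the roll, carried it over the white plate and handed the job in at about 12.6 s, still holding it. `close_job()` gives no verdict, so success is not confirmed.

**Last checks:**
- **Position:** the roll was at about (0.576, 0.247), about 2 mm from the plate centre I measured at (0.574, 0.247).
- **Height:** the roll's underside was about 0.16 m above the table, worked out from the tool height rather than measured directly.
- **Grip:** the fingers stood at 43.6 mm, matching the 44 mm expected with the roll in the jaws. The contact forces at the jaws could not be read.
- **Stillness:** joint speeds were below 0.001 rad/s.
- **Other things:** in the last pictures the roll is clear of the gripper and arm. I saw no sign that the long roll or shaker had moved. The jar was not in the last pictures I viewed; the arm never went near it.

**Small disagreements:** the two cameras differed by a few mm on the roll and plate positions. The plate network also reported the blue and green plates, which I ruled out by colour.

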